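Clear the moulding offcuts into the offcut tray

TASK

Clear the raised work board: with the closed fingers, sweep the three small moulding offcuts along the board and over its edge so that all three drop into the empty metal tray that stands against it. Only push them, never pick them up, carry them or flick them through the air, and leave the brass finial on the board and the glue jar and screwdriver behind it where they are.

Things in the scene. Friction and masses are not known exactly. Their poses are not given: they have to be found in the camera images.
- board_top (a point): centre of the top face of the fixed raised work board, a square plywood board 260 x 260 mm, top face 50 mm above the bench; its edges lie 130 mm from this point along its x and y axes, z is up. Its yaw varies by up to 0.2 rad. The surface is plain, without rims
- tray: fixed empty open aluminium tray, 210 mm (its x) x 110 mm (its y) x 38 mm high, walls and floor 5 mm; origin at the centre of its underside, on the bench. It stands with one long side 3 mm from the board's +y or -y edge (in the board's axes; which of the two varies), parallel to it, its rim 12 mm below the board's top; it may be shifted up to 20 mm along that edge. On the board's opposite side lies a fixed bundle of wooden mouldings, 210 x 110 mm and 36 mm high
- offcut_a_mid (a point): middle of a loose wooden moulding offcut, 38 mm long (its x) x 26 mm wide (its y) x 14 mm high: a base 8 mm high with a ridge 15 mm wide and 6 mm high along its -y side; this point lies half-way up (7 mm above its underside); about 15 g. It starts flat on the raised board at any yaw
- offcut_b_mid (a point): middle of a loose wooden moulding offcut, 32 mm long (its x) x 26 mm wide (its y) x 14 mm high: a base 8 mm high with a ridge 15 mm wide and 6 mm high along its -y side; this point lies half-way up (7 mm above its underside); about 15 g. It starts flat on the raised board at any yaw
- offcut_c_mid (a point): middle of a loose wooden moulding offcut, 36 mm long (its x) x 26 mm wide (its y) x 14 mm high: a base 8 mm high with a ridge 15 mm wide and 6 mm high along its -y side; this point lies half-way up (7 mm above its underside); about 15 g. It starts flat on the raised board at any yaw
- finial: turned brass finial standing loose on the board among the offcuts, foot 36 mm in diameter, 42 mm tall, about 120 g; origin at the centre of its underside. To be left standing where it is
- glue_jar: white glue jar standing loose on the bench beyond the board's far (+x) edge, 56 mm in diameter, 75 mm tall; origin at the centre of its underside. To be left alone
- screwdriver: screwdriver with a wooden handle, 170 mm long, lying loose on the bench beyond the board's far (+x) edge, roughly parallel to that edge; origin under its middle. To be left alone

How it is judged:
By the outcome, as a careful person would: the job done as asked, in the order asked, and still so for the second after the job is handed in, with the robot touching nothing.
It also fails if it takes over 67 s, if anything falls off the work surface, if the arm or the gripper's body presses on something with over 40 N, if the wrist force passes 120 N, or if a joint passes its speed limit or range.

ROBOT

A 6-joint arm with a two-finger parallel gripper is mounted at the origin on the work surface. World frame = base frame: x ahead of the robot, y to its left, z up, the work surface at z = 0. Lengths are in m, angles in rad, forces in N, time in s.
With the tool pointing down it reaches from about 0.4 to 0.825 m from the base axis. Payload 7 kg.
Tool frame: the origin (TCP) lies midway between the tips of the shut fingers; the grasp point (between the pads) lies 19 mm behind it; z points along the fingers, y is the line along which they close (so a half turn about z gives the same grasp; the last joint's range is limited). The gripper opens to 88 mm and grips with 3 to 60 N. Pads are 19 mm wide; open, the fingers measure 130 mm over their backs; the gripper's body (78 mm by 193 mm) begins 47 mm behind the grasp point.
Start: joints at [-0.889, 0.359, 0.012, 0, -1.224, -0.288], TCP at [0.259, -0.623, 0.198] pointing down, gripper open.
Joint ranges: [-3.07, 3.07], [-1.43, 2.12], [-1.02, 1.25], [-3.03, 1.67], [-3.05, -0], [-3.03, 3.03]. Speed limits (rad/s): [2.39, 2.39, 3.01, 3.14, 3.14, 3.14].

INTERFACE

Orientations are given as [roll, pitch, yaw] about the fixed x, y, z axes, in that order (R = Rz(yaw) Ry(pitch) Rx(roll)).
In Python, from station import monitor, viewer, arm gives the robot as it stands.
- The arm moves only by the tool move_arm, never from a script. Its argument "deltas" is a list that holds one entry, the list of rows, each a list of 7 numbers: the turn, a rotation vector about the tool's x, y, z in degrees, then the shift along the tool's x, y, z in m, then the finger opening in m, from 0 to 0.0876. A call has 1 to 12 rows; each row is the pose to reach, as a shift and turn from the pose commanded when the call began, along the tool's axes at that moment; what a row does not reach only later rows make up. A row lasts 1/12 s, in which the tool goes at most 41.7 mm and 7.16 degrees, less where a joint would pass 70% of its speed; a pose out of reach is approached as far as the arm can. A call with a gripper value outside its range is refused whole. The fingers move at their own pace and stop on an object; "force" is the grip in N (left out, the last holds). Time passes only in rows, so rows that repeat a pose let the fingers close. It gives the time, the measured TCP pose, the force and the opening at its end, in the units of the state.
- monitor.get_state(): the state, without advancing time (a new reading comes with each control period).
- viewer.grab_frame(name): name is "side" or "top"; returns a dict with "frame" (400x640x3 uint8, blue, green, red), "vfov" (degrees; the focal length in pixels is half the picture's height over the tangent of half this angle, whatever the lens; pixels are square), "cx", "cy" (the principal point, pixels), "xyz" and "orientation" of the camera in the world. Camera axes: x right, y down, z forward; pixel columns grow to the right and rows downward; lengths in m; the calibration is good to about 2 mm. A picture is of the moment at which its call begins. There is no depth.
- arm.job_done(): hands the job in, once; it reports no verdict.
The state is a dict: "t": time; "q": joint angles; "qd": joint speeds; "joint_efforts": joint torques, N m; "eef_pos": TCP position; "ee_rot": TCP orientation; "force": force on the tool from outside, world axes, zero at the start; "moment": the same for the moment, N m; "width": finger opening in m.
Only numpy, scipy, OpenCV 4.12 (cv2) and the standard library are available. Lean on these libraries where they do the work, as an engineer would, in place of code of your own. Each camera call takes 0.05 s, during which the arm holds its last target. There are 200 camera calls.

## Working session

There is one attempt and no reset: what is moved stays moved. The work goes in short steps, Python scripts to look and compute and a tool call to move; the robot and the scene stay as the last step left them, time stands still between calls to the robot, and variables do not carry over. Pictures are saved under pics/ and viewed, on a budget of 10 in all, crops included, one or two more only if the job needs it, and the job is handed in when it is done.

Besides the shell and the picture viewer there is one more tool, called as name(argument=value, ...), one argument or row to a line, values as JSON. move_arm: Moves the arm, as the interface text tells. Its arguments: {"type":"object","properties":{"deltas":{"type":"array","items":{"type":"array","items":{"type":"array","items":{"type":"number"}}}},"force":{"type":"number"}},"required":["deltas"]}

```bash
mkdir -p pics; cat > h.py <<'E'
import numpy as np, cv2
from scipy.spatial.transform import Rotation as R
from station import monitor, viewer, arm
def grab(name,fn=None):
    f=viewer.grab_frame(name)
    if fn: cv2.imwrite('pics/'+fn,f['frame'])
    return f
def rot(f):
    o=np.array(f['orientation'],float)
    return R.from_euler('xyz',o).as_matrix() if o.shape==(3,) else (o if o.shape==(3,3) else R.from_quat(o).as_matrix())
def ray(f,uv,z):
    fl=200/np.tan(np.radians(f['vfov'])/2)
    uv=np.atleast_2d(uv).astype(float)
    d=np.c_[(uv[:,0]-f['cx'])/fl,(uv[:,1]-f['cy'])/fl,np.ones(len(uv))]@rot(f).T
    c=np.array(f['xyz']); return c+d*((z-c[2])/d[:,2])[:,None]
def proj(f,P):
    fl=200/np.tan(np.radians(f['vfov'])/2)
    p=(np.atleast_2d(P)-np.array(f['xyz']))@rot(f)
    return np.c_[f['cx']+fl*p[:,0]/p[:,2],f['cy']+fl*p[:,1]/p[:,2]]
E
python3 - <<'E'
from h import *
for n in('top','side'):
    f=grab(n,n+'0.png'); print(n,{k:v for k,v in f.items() if k!='frame'})
print(monitor.get_state())
E
```

```text
top {'vfov': 45.36405051737199, 'cx': 311.1958451771567, 'cy': 194.27525893873698, 'xyz': array([ 0.569089  , -0.00382282,  0.78449312]), 'orientation': array([-3.09987877,  0.02185324, -1.57111781])}
side {'vfov': 48.24662847334626, 'cx': 321.1816241140574, 'cy': 190.95918920296583, 'xyz': array([ 0.2829313 , -0.44429445,  0.39455476]), 'orientation': array([-2.09232302, -0.01297978, -0.64559387])}
{'t': 0.1, 'q': array([-8.88891429e-01,  3.59287058e-01,  1.11492750e-02, -3.17675057e-04,
       -1.22408821e+00, -2.88082477e-01]), 'qd': array([ 1.10810916e-07, -4.27748135e-04,  1.18261502e-03,  7.78544597e-04,
       -7.94501366e-04,  5.36168483e-05]), 'joint_efforts': array([-7.59136801e-04, -5.84161556e+01,  2.93751687e+01,  7.01552957e+00,
        1.01834658e-02, -5.82473717e-05]), 'eef_pos': array([ 0.25879198, -0.62290119,  0.19753247]), 'ee_rot': array([ 3.14013704e+00, -1.19882093e-04, -2.74787831e+00]), 'force': array([ 0.47544296, -0.08630725, -0.07252045]), 'moment': array([-0.02070532, -0.01841706,  0.0141567 ]), 'width': 0.08730475019841415}
```

View pics/top0.png

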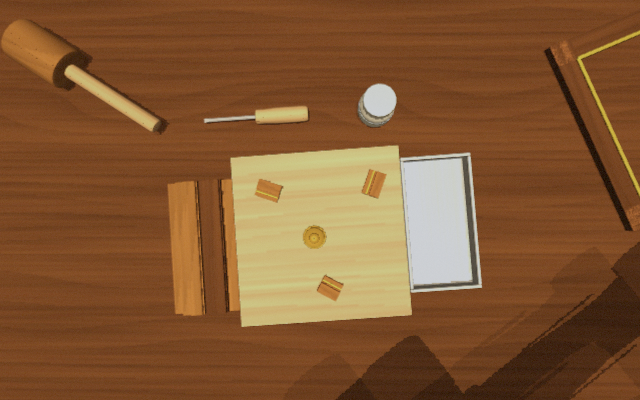

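View pics/side0.png

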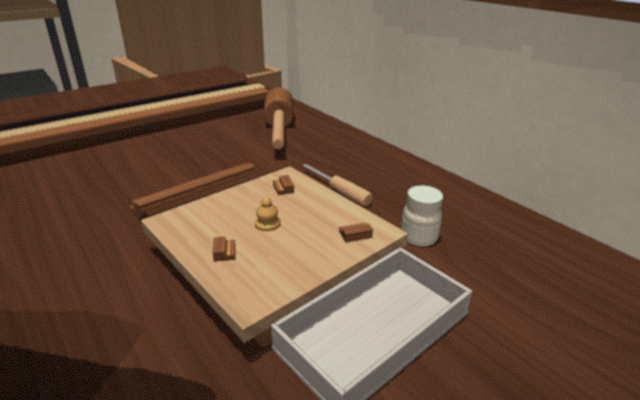

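The top view shows the tray on the board's -y side (right), with inner corners near (401,157) and (412,291). The offcuts are near (269,190), (374,183) and (330,288), and the finial is at (314,237). The side view agrees.

```bash
cat > meas.py <<'E'
from h import *
def board(f,im):
    hsv=cv2.cvtColor(im,cv2.COLOR_BGR2HSV)
    m=((hsv[...,0]>18)&(hsv[...,0]<32)&(hsv[...,2]>140)&(hsv[...,1]>60)).astype(np.uint8)
    m=cv2.morphologyEx(m,cv2.MORPH_OPEN,np.ones((5,5)))
    c=max(cv2.findContours(m,cv2.RETR_EXTERNAL,cv2.CHAIN_APPROX_NONE)[0],key=cv2.contourArea)
    return hsv,c
f=grab('top'); im=f['frame']; hsv,c=board(f,im)
P=ray(f,c[:,0,:],0.05)[:,:2].astype(np.float32)
r=cv2.minAreaRect(P); print('board',r)
bx=cv2.boxPoints(r); e=max([bx[1]-bx[0],bx[2]-bx[1]],key=lambda v:abs(v[0])); e=e*np.sign(e[0]); yaw=np.arctan2(e[1],e[0])
C=np.array(r[0]); A=np.array([[np.cos(yaw),np.sin(yaw)],[-np.sin(yaw),np.cos(yaw)]])
print('yaw',yaw); np.savez('b.npz',C=C,A=A)
bm=np.zeros(im.shape[:2],np.uint8); cv2.drawContours(bm,[cv2.convexHull(c)],-1,1,-1); bm=cv2.erode(bm,np.ones((5,5)))
m=((hsv[...,0]<19)&(hsv[...,2]<235)&(bm>0)).astype(np.uint8)|((hsv[...,2]<150)&(bm>0)).astype(np.uint8)
m=cv2.morphologyEx(m,cv2.MORPH_CLOSE,np.ones((5,5)))
for c in cv2.findContours(m,cv2.RETR_EXTERNAL,cv2.CHAIN_APPROX_NONE)[0]:
    if cv2.contourArea(c)<60: continue
    W=ray(f,c[:,0,:],0.059)[:,:2].astype(np.float32); q=cv2.minAreaRect(W)
    print(np.round(cv2.minAreaRect(c)[0],0),'world',np.round(q[0],4),'size',np.round(q[1],4),'boardfr',np.round(A@(np.array(q[0])-C),4),
      'box',np.round((cv2.boxPoints(q)-C)@A.T,3).tolist())
f2=f
t=ray(f,[(401,157),(470,153),(481,288),(412,291)],0.038)[:,:2]; print('tray bf',np.round((t-C)@A.T,3))
for n,uv in(('finial',(314,237)),):print(n,np.round(A@(ray(f,uv,0.09)[0,:2]-C),4))
print('jar bf',A@(ray(f,(379,100),.075)[0,:2]-C),'sd',(ray(f,[(206,121),(307,114)],.015)[:,:2]-C)@A.T)
s=monitor.get_state(); Rt=R.from_euler('xyz',s['ee_rot']).as_matrix(); print(Rt.round(4))
E
python3 meas.py
```

```text
board ((0.5373731851577759, -0.0008715391159057617), (0.25992339849472046, 0.2602353096008301), 4.118180751800537)
yaw 0.07187579
[330. 287.] world [ 0.4593 -0.0156] size [0.0342 0.0281] boardfr [-0.0789 -0.0091] box [[-0.1, -0.017], [-0.075, -0.031], [-0.058, -0.001], [-0.082, 0.013]]
[268. 190.] world [0.6058 0.0779] size [0.0377 0.0274] boardfr [0.0739 0.0736] box [[0.054, 0.062], [0.079, 0.051], [0.094, 0.086], [0.068, 0.096]]
[373. 183.] world [ 0.6164 -0.082 ] size [0.0276 0.0392] boardfr [ 0.073  -0.0866] box [[0.049, -0.091], [0.085, -0.107], [0.097, -0.082], [0.061, -0.066]]
tray bf [[ 0.112 -0.135]
 [ 0.11  -0.242]
 [-0.099 -0.241]
 [-0.097 -0.135]]
finial [-0.0006  0.0082]
jar bf [ 0.1950993  -0.10295791] sd [[0.19627618 0.1714688 ]
 [0.19511048 0.00662558]]
[[-9.235e-01 -3.836e-01 -6.000e-04]
 [-3.836e-01  9.235e-01  1.100e-03]
 [ 1.000e-04  1.300e-03 -1.000e+00]]
```

```bash
cat > go.py <<'E'
import sys
from h import *
b=np.load('b.npz'); C,A=b['C'],b['A']; yaw=np.arctan2(A[0,1],A[0,0])
def go(*wps):  # waypoints: bf x, bf y, z, tilt deg (push dir toward +x from -y)
    s=monitor.get_state(); T=R.from_euler('xyz',s['ee_rot'])
    bf=A@(s['eef_pos'][:2]-C); print('t',round(s['t'],2),'bf',bf.round(4),'z',s['eef_pos'][2].round(4),'F',s['force'].round(1),'w',s['width'])
    for x,y,z,t in wps:
        p=np.r_[C+A.T@[x,y],z]; a=yaw-np.pi/2+np.radians(t)
        X=np.array([np.cos(a),np.sin(a),0]); Z=np.array([0,0,-1.]); G=R.from_matrix(np.c_[X,np.cross(Z,X),Z])
        print((x,y,z,t),'turn',np.degrees((T.inv()*G).as_rotvec()).round(2),'shift',T.inv().apply(p-s['eef_pos']).round(4))
if __name__=='__main__': go(*[tuple(map(float,a.split(','))) for a in sys.argv[1:]])
E
python3 go.py -.084,.027,.15,8
```

```text
t 0.15 bf [-0.3225 -0.6005] z 0.1976 F [ 0.1  0.1 -0.4] w 0.08783014985826336
(-0.084, 0.027, 0.15, 8.0) turn [ 6.000e-02  5.000e-02 -7.956e+01] shift [-0.4247  0.5198  0.0483]
```

move_arm(
  deltas=[
    [[0,0,-6,-0.03,0.035,0,0],[0,0,-12,-0.05,0.065,0,0],[0,0,-18,-0.075,0.095,0,0],[0,0,-24,-0.1,0.125,0,0],[0,0,-30,-0.125,0.155,0,0],[0,0,-36,-0.15,0.185,0,0],[0,0,-42,-0.175,0.215,0,0],[0,0,-48,-0.2,0.245,0,0],[0,0,-54,-0.225,0.275,0,0],[0,0,-60,-0.25,0.305,0,0],[0,0,-65,-0.265,0.325,0,0],[0,0,-70,-0.27,0.33,0,0]],
  ],
  force=20,
)

```text
t: 1.15
eef_pos: [0.3821, -0.2121, 0.1986]
ee_rot: [-3.14, 0.0, -1.519]
force: [-1.2, -0.4, -0.8]
width: 0.013
```

```bash
python3 go.py -.084,.027,.15,8
```

```text
t 1.15 bf [-0.17   -0.1995] z 0.1986 F [-1.2 -0.4 -0.8] w 0.01300749894232018
(-0.084, 0.027, 0.15, 8.0) turn [-0.07  0.02 -9.15] shift [-0.2282 -0.0814  0.0488]
```

move_arm(
  deltas=[
    [[0,0,-2,-0.03,-0.01,0,0],[0,0,-4,-0.06,-0.02,0,0],[0,0,-6,-0.09,-0.03,0,0],[0,0,-8,-0.12,-0.045,0.01,0],[0,0,-9,-0.15,-0.055,0.02,0],[0,0,-9,-0.18,-0.065,0.03,0],[0,0,-9,-0.205,-0.075,0.04,0],[0,0,-9,-0.22,-0.08,0.048,0],[0,0,-9,-0.228,-0.081,0.049,0],[0,0,-9,-0.228,-0.081,0.049,0],[0,0,-9,-0.228,-0.081,0.049,0]],
  ],
)

```text
t: 2.07
eef_pos: [0.4522, 0.0163, 0.1495]
ee_rot: [3.141, -0.0, -1.368]
force: [-0.3, -0.4, 0.4]
width: 0.0003
```

```bash
python3 go.py -.084,.027,.0545,8 -.06,-.145,.0545,8
```

```text
t 2.07 bf [-0.0838  0.0233] z 0.1495 F [-0.3 -0.4  0.4] w 0.00027380005308201745
(-0.084, 0.027, 0.0545, 8.0) turn [ 0.03 -0.01 -0.5 ] shift [-0.0037 -0.0003  0.095 ]
(-0.06, -0.145, 0.0545, 8.0) turn [ 0.03 -0.01 -0.5 ] shift [ 0.1699 -0.0016  0.095 ]
```

move_arm(
  deltas=[
    [[0,0,0,-0.007,0,0.015,0],[0,0,0,-0.007,0,0.035,0],[0,0,0,-0.007,0,0.055,0],[0,0,0,-0.007,0,0.07,0],[0,0,0,-0.007,0,0.082,0],[0,0,0,-0.007,0,0.09,0],[0,0,0,-0.007,0,0.095,0],[0,0,0,-0.007,0,0.095,0]],
  ],
)

```text
t: 2.73
eef_pos: [0.4507, 0.0226, 0.054]
ee_rot: [3.141, -0.0, -1.37]
force: [-0.2, -0.4, 0.5]
width: 0.0002
```

```bash
python3 - <<'E'
from h import *
a=grab('top')['frame'][100:360,180:500]; b=grab('side')['frame'][130:390,120:440]
cv2.imwrite('pics/c1.png',np.hstack([a,b]))
E
python3 go.py -.06,-.145,.0545,8
```

```text
t 2.83 bf [-0.084   0.0301] z 0.0549 F [-0.1 -0.3 -0.2] w 0.0005582989353876939
(-0.06, -0.145, 0.0545, 8.0) turn [-0.04  0.   -0.57] shift [ 0.1767 -0.0012  0.0004]
```

View pics/c1.png

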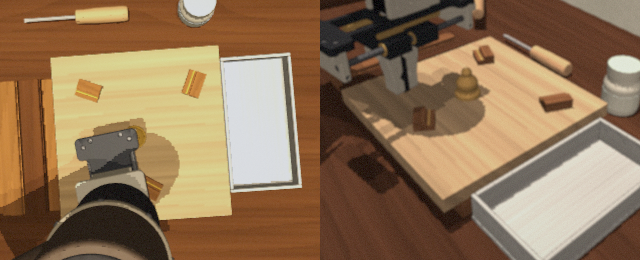

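The crop shows the closed fingers standing behind the near offcut, clear of the finial and just above the board. Next I push.

move_arm(
  deltas=[
    [[0,0,0,0.006,0,0,0],[0,0,0,0.013,0,0,0],[0,0,0,0.021,0,0,0],[0,0,0,0.029,0,0,0],[0,0,0,0.037,0,0,0],[0,0,0,0.045,0,0,0],[0,0,0,0.053,0,0,0],[0,0,0,0.061,0,0,0],[0,0,0,0.069,0,0,0],[0,0,0,0.077,0,0,0],[0,0,0,0.085,0,0,0],[0,0,0,0.09,0,0,0]],
  ],
)

```text
t: 3.83
eef_pos: [0.4692, -0.0658, 0.0543]
ee_rot: [3.141, -0.0, -1.369]
force: [-0.8, -0.2, -0.4]
width: 0.0003
```

```bash
python3 - <<'E'
from h import *
a=grab('top')['frame'][100:360,180:500]; b=grab('side')['frame'][130:390,120:440]
cv2.imwrite('pics/c2.png',np.hstack([a,b]))
E
python3 go.py -.06,-.145,.0545,8
```

```text
t 3.93 bf [-0.0728 -0.0597] z 0.0543 F [ 0.5  0.2 -1.3] w 0.0006134555232050938
(-0.06, -0.145, 0.0545, 8.0) turn [ 0.01 -0.   -0.62] shift [ 0.0862 -0.0017 -0.0002]
```

View pics/c2.png

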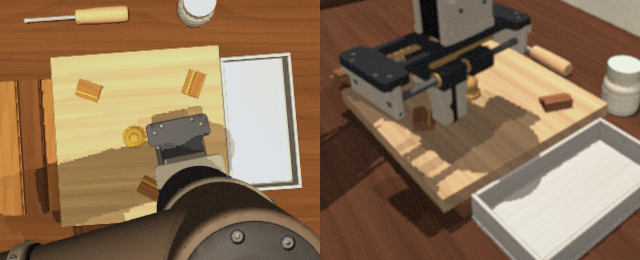

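The offcut at crop (149,187) has not moved: the fingers passed beyond it on the +x side. I'll check the tip's projection.

```bash
python3 - <<'E'
from h import *
f=grab('side'); g=grab('top'); s=monitor.get_state(); print(s['eef_pos'])
print('tcp proj side',proj(f,s['eef_pos']),'top',proj(g,s['eef_pos']))
b=np.load('b.npz');C,A=b['C'],b['A']
for n,p in(('finial top',(0,.008,.09)),('offC',(-.079,-.009,.057)),('offA',(.074,.074,.057)),('corner--',(-.13,-.13,.05)),('corner+-',(.13,-.13,.05))):
    print(n,proj(f,np.r_[C+A.T@p[:2],p[2]]).round(0),proj(g,np.r_[C+A.T@p[:2],p[2]]).round(0))
im=f['frame'].copy(); u=proj(f,s['eef_pos'])[0].astype(int); cv2.drawMarker(im,tuple(map(int,u)),(0,0,255),0,12,1)
cv2.imwrite('pics/c3.png',cv2.resize(im[130:350,120:440],None,fx=2.4,fy=2.4))
E
```

```text
[ 0.46897566 -0.06504125  0.05429419]
tcp proj side [[250.2277358  264.80577059]] top [[362.22542107 280.4754063 ]]
finial top [[267. 197.]] [[314. 237.]]
offC [[224. 245.]] [[330. 287.]]
offA [[282. 183.]] [[268. 190.]]
corner-- [[242. 326.]] [[412. 315.]]
corner+- [[407. 231.]] [[398. 144.]]
```

View pics/c3.png

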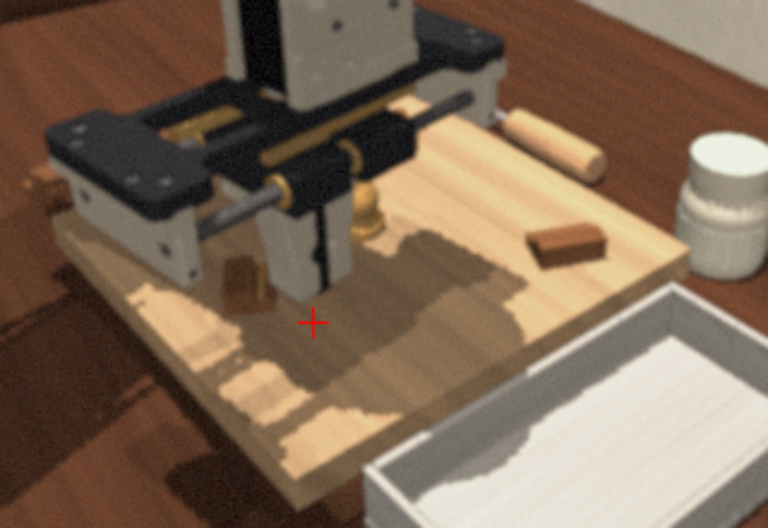

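The drawn TCP, at crop (313,323), lies about 11 px below the visible finger tip, near (308,302). So the tips seem to ride higher than reported and passed over the offcut. I'll quantify the height using the tip corners.

```bash
python3 - <<'E'
from h import *
f=grab('side'); s=monitor.get_state(); T=R.from_euler('xyz',s['ee_rot']); p=s['eef_pos']
print('q',s['q'].round(3))
for h in (.0,.008,.012,.016):
  for hw in (.0105,.021):
    c=[p+T.apply([x,y,-h]) for x in(-.0095,.0095) for y in(-hw,hw)]
    print(h,hw,((proj(f,c)-[120,130])*2.4).round(0).tolist())
E
python3 go.py -.084,.034,.09,8
```

```text
q [ 0.28   0.18  -0.613 -0.    -0.778 -0.078]
0.0 0.0105 [[316.0, 305.0], [283.0, 325.0], [341.0, 321.0], [309.0, 342.0]]
0.0 0.021 [[332.0, 296.0], [266.0, 335.0], [357.0, 312.0], [292.0, 353.0]]
0.008 0.0105 [[315.0, 293.0], [282.0, 312.0], [340.0, 309.0], [308.0, 329.0]]
0.008 0.021 [[331.0, 283.0], [265.0, 322.0], [356.0, 299.0], [290.0, 340.0]]
0.012 0.0105 [[314.0, 286.0], [281.0, 306.0], [340.0, 302.0], [307.0, 323.0]]
0.012 0.021 [[330.0, 277.0], [264.0, 316.0], [356.0, 292.0], [290.0, 333.0]]
0.016 0.0105 [[314.0, 280.0], [281.0, 299.0], [340.0, 296.0], [306.0, 316.0]]
0.016 0.021 [[330.0, 270.0], [263.0, 309.0], [356.0, 286.0], [289.0, 326.0]]
t 4.08 bf [-0.0728 -0.0589] z 0.0543 F [ 0.2 -0.5  0.2] w 0.0003561401078855835
(-0.084, 0.034, 0.09, 8.0) turn [ 0.    0.   -0.56] shift [-0.0936 -0.0009 -0.0357]
```

move_arm(
  deltas=[
    [[0,0,0,0,0,-0.015,0],[0,0,0,-0.02,0,-0.03,0],[0,0,0,-0.045,0,-0.03,0],[0,0,0,-0.07,0,-0.03,0],[0,0,0,-0.085,0,-0.03,0],[0,0,0,-0.093,0,-0.02,0],[0,0,0,-0.093,0,-0.005,0],[0,0,0,-0.093,0,0.004,0],[0,0,0,-0.093,0,0.008,0],[0,0,0,-0.093,0,0.008,0]],
  ],
)

```text
t: 4.92
eef_pos: [0.4497, 0.0259, 0.0455]
ee_rot: [3.139, -0.001, -1.369]
force: [0.1, -0.1, 0.9]
width: 0.0004
```

```bash
python3 - <<'E'
from h import *
f=grab('side'); s=monitor.get_state(); im=f['frame'].copy()
print(s['force'])
for h,c in((0,(0,0,255)),(.01,(0,255,0)),(.02,(255,0,0))):
    u=proj(f,s['eef_pos']+[0,0,h])[0]; cv2.circle(im,tuple(int(round(v)) for v in u),1,c,-1)
cv2.imwrite('pics/c4.png',cv2.resize(im[150:300,130:330],None,fx=4,fy=4,interpolation=cv2.INTER_CUBIC))
E
python3 go.py -.084,.034,.04,8
```

```text
[-0.19373208 -0.00170092  0.95754244]
t 4.97 bf [-0.085  0.033] z 0.0461 F [-0.2 -0.   1. ] w 0.0003162794520276927
(-0.084, 0.034, 0.04, 8.0) turn [ 0.07 -0.03 -0.56] shift [-0.0009 -0.0012  0.0061]
```

View pics/c4.png

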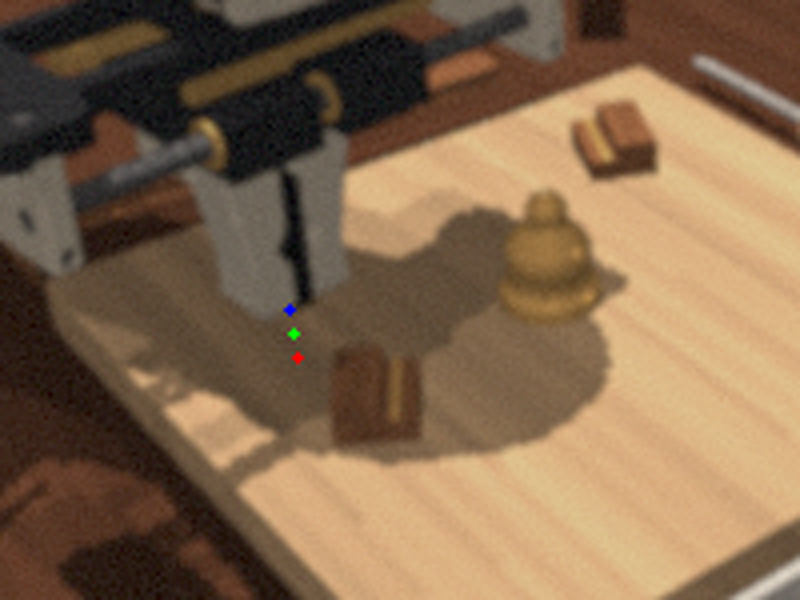

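The tip sits about 20 mm above the reported TCP, near the blue dot at (290,310), with no contact at z=0.046. I'll lower gently to find the board by force.

move_arm(
  deltas=[
    [[0,0,0,0,0,0.003,0],[0,0,0,0,0,0.006,0],[0,0,0,0,0,0.008,0],[0,0,0,0,0,0.01,0],[0,0,0,0,0,0.01,0]],
  ],
)

```text
t: 5.38
eef_pos: [0.4502, 0.026, 0.0361]
ee_rot: [3.141, -0.0, -1.369]
force: [1.5, -0.2, 0.6]
width: 0.0003
```

move_arm(
  deltas=[
    [[0,0,0,0,0,0.001,0],[0,0,0,0,0,0.002,0],[0,0,0,0,0,0.003,0],[0,0,0,0,0,0.003,0]],
  ],
)

```text
t: 5.72
eef_pos: [0.4503, 0.0262, 0.0332]
ee_rot: [3.141, -0.0, -1.369]
force: [0.4, 0.1, 0.3]
width: 0.0004
```

move_arm(
  deltas=[
    [[0,0,0,0,0,0.001,0],[0,0,0,0,0,0.002,0],[0,0,0,0,0,0.002,0]],
  ],
)

```text
t: 5.97
eef_pos: [0.4503, 0.0262, 0.0312]
ee_rot: [3.141, -0.0, -1.369]
force: [0.3, -0.2, 0.5]
width: 0.0006
```

move_arm(
  deltas=[
    [[0,0,0,0,0,0.001,0],[0,0,0,0,0,0.001,0]],
  ],
)

```text
t: 6.13
eef_pos: [0.4503, 0.0262, 0.0302]
ee_rot: [3.141, 0.0, -1.369]
force: [0.2, 0.4, 0.1]
width: 0.0006
```

move_arm(
  deltas=[
    [[0,0,0,0,0,0.001,0],[0,0,0,0,0,0.001,0]],
  ],
)

```text
t: 6.3
eef_pos: [0.4503, 0.0261, 0.0292]
ee_rot: [3.141, -0.0, -1.369]
force: [0.7, 0.7, 0.8]
width: 0.0007
```

```bash
python3 - <<'E'
from h import *
f=grab('side'); s=monitor.get_state(); im=f['frame'].copy()
print(s['force'],s['eef_pos'])
cv2.imwrite('pics/c5.png',cv2.resize(im[180:290,150:290],None,fx=5,fy=5,interpolation=cv2.INTER_CUBIC))
E
```

```text
[-0.06760581 -0.72250301  0.28704237] [0.45034786 0.02618863 0.02928543]
```

View pics/c5.png

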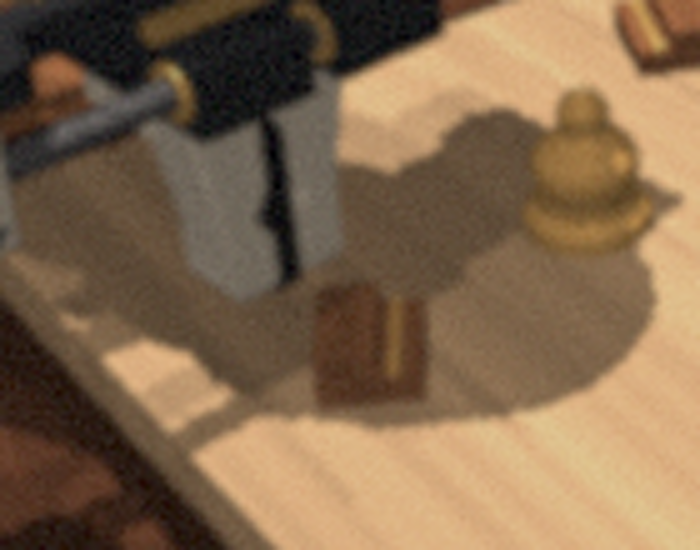

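```bash
python3 - <<'E'
from h import *
f=grab('side'); s=monitor.get_state(); T=R.from_euler('xyz',s['ee_rot']); p=s['eef_pos']
for n,u in(('gap',(208,236.6)),('corner-x',(198,240)),('corner+x',(218,230)),('leftback',(189,233))):
    for z in(.05,.053,.056): print(n,z,(T.inv().apply(ray(f,[u],z)-p)*1000).round(1))
# end block in c3
p3=np.array([.4690,-.0650,.0543])
for z in(.08,.09,.10,.11,.12,.13): print('block',z,(T.inv().apply(ray(f,[(201,249)],z)-p3)*1000).round(1))
E
python3 go.py -.06,-.145,.033,8
```

```text
gap 0.05 [[  4.3  -3.9 -20.7]]
gap 0.053 [[  8.   -1.6 -23.7]]
gap 0.056 [[ 11.7   0.7 -26.7]]
corner-x 0.05 [[  1.    9.3 -20.7]]
corner-x 0.053 [[  4.7  11.5 -23.7]]
corner-x 0.056 [[  8.5  13.7 -26.7]]
corner+x 0.05 [[  1.8 -21.9 -20.7]]
corner+x 0.053 [[  5.5 -19.4 -23.7]]
corner+x 0.056 [[  9.2 -17.  -26.7]]
leftback 0.05 [[-20.8   8.1 -20.7]]
leftback 0.053 [[-16.9  10.3 -23.7]]
leftback 0.056 [[-13.   12.5 -26.7]]
block 0.08 [[-37.9  38.9 -25.7]]
block 0.09 [[-26.   45.9 -35.7]]
block 0.1 [[-14.2  52.9 -45.7]]
block 0.11 [[ -2.4  59.8 -55.7]]
block 0.12 [[  9.5  66.8 -65.7]]
block 0.13 [[ 21.3  73.8 -75.7]]
t 6.4 bf [-0.0848  0.0333] z 0.0293 F [0.1 0.5 0.2] w 0.0007995892192307148
(-0.06, -0.145, 0.033, 8.0) turn [ 0.   -0.   -0.55] shift [ 0.18   -0.0015 -0.0037]
```

The tip corners agree with tips at z≈0.054 now. The tool really ends about 25 mm short of the reported TCP, and the gripper body stays at about 0.12, clear of the finial. I push at this height.

move_arm(
  deltas=[
    [[0,0,0,0.005,0,0.001,0],[0,0,0,0.012,0,0.001,0],[0,0,0,0.019,0,0.001,0],[0,0,0,0.026,0,0.001,0],[0,0,0,0.033,0,0.001,0],[0,0,0,0.04,0,0.001,0],[0,0,0,0.047,0,0.001,0],[0,0,0,0.054,0,0.001,0],[0,0,0,0.061,0,0.001,0],[0,0,0,0.068,0,0.001,0],[0,0,0,0.075,0,0.001,0],[0,0,0,0.08,0,0.001,0]],
  ],
)

```text
t: 7.4
eef_pos: [0.4665, -0.053, 0.0283]
ee_rot: [3.142, -0.0, -1.369]
force: [-0.2, 0.3, 0.3]
width: 0.0005
```

```bash
python3 - <<'E'
from h import *
b=grab('side')['frame'][130:390,120:440]
cv2.imwrite('pics/c6.png',cv2.resize(b,None,fx=2,fy=2))
E
python3 go.py -.06,-.15,.028,8
```

```text
t 7.45 bf [-0.0743 -0.0472] z 0.0283 F [ 0.3 -1.1 -0.2] w 0.00047200217108341996
(-0.06, -0.15, 0.028, 8.0) turn [ 0.01 -0.01 -0.58] shift [ 0.1038 -0.0009  0.0003]
```

View pics/c6.png

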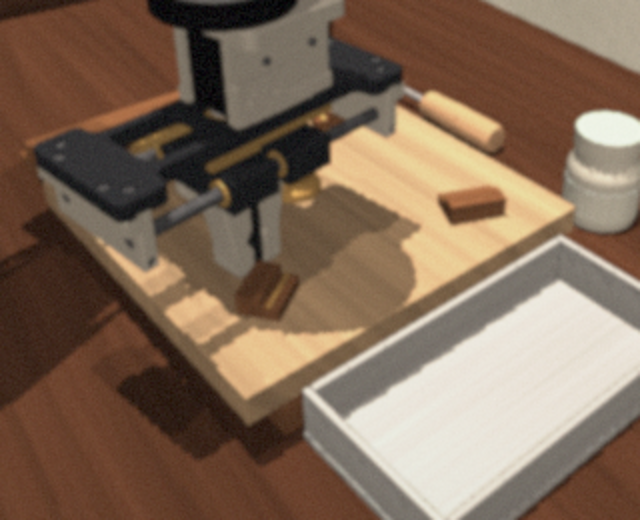

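The offcut now slides in front of the fingers at crop (265,290). I continue.

move_arm(
  deltas=[
    [[0,0,0,0.006,0,0,0],[0,0,0,0.013,0,0,0],[0,0,0,0.02,0,0,0],[0,0,0,0.027,0,0,0],[0,0,0,0.034,0,0,0],[0,0,0,0.041,0,0,0],[0,0,0,0.045,0,0,0]],
  ],
)

```text
t: 8.03
eef_pos: [0.4756, -0.0971, 0.0283]
ee_rot: [3.141, -0.0, -1.369]
force: [-0.6, -0.4, 0.7]
width: 0.0004
```

```bash
cat > side.py <<'E'
import sys
from h import *
b=np.load('b.npz');C,A=b['C'],b['A']
f=grab('side'); im=f['frame']; hsv=cv2.cvtColor(im,cv2.COLOR_BGR2HSV)
# board/tray region only
def hull(P): 
    m=np.zeros(im.shape[:2],np.uint8); cv2.fillConvexPoly(m,cv2.convexHull(proj(f,[np.r_[C+A.T@p[:2],p[2]] for p in P]).astype(np.int32)),1); return m
reg=hull([(x,y,.06) for x in(-.127,.127) for y in(-.16,.127)])|hull([(x,y,z) for x in(-.1,.113) for y in(-.135,-.242) for z in(.005,.038)])
m=((hsv[...,0]<14)&(hsv[...,1]>110)&(hsv[...,2]<140)&(reg>0)).astype(np.uint8)
m=cv2.morphologyEx(m,cv2.MORPH_OPEN,np.ones((3,3)))
for c in cv2.findContours(m,cv2.RETR_EXTERNAL,cv2.CHAIN_APPROX_NONE)[0]:
    if cv2.contourArea(c)<50: continue
    u=np.mean(c[:,0],0) ; print('px',u.round(0),'area',cv2.contourArea(c),'bf@.057',(A@(ray(f,u,.057)[0,:2]-C)).round(3),'x range',((ray(f,c[:,0],.057)[:,:2]-C)@A.T).min(0).round(3),((ray(f,c[:,0],.057)[:,:2]-C)@A.T).max(0).round(3),'@.012',(A@(ray(f,u,.012)[0,:2]-C)).round(3))
if len(sys.argv)>1: cv2.imwrite('pics/'+sys.argv[1],cv2.resize(im[130:390,120:500],None,fx=2,fy=2))
E
python3 side.py; python3 go.py -.06,-.155,.028,8
```

```text
px [278. 302.] area 141.5 bf@.057 [-0.086 -0.133] x range [-0.103 -0.139] [-0.069 -0.127] @.012 [-0.059 -0.094]
px [268. 292.] area 293.0 bf@.057 [-0.085 -0.113] x range [-0.103 -0.125] [-0.065 -0.102] @.012 [-0.058 -0.071]
px [356. 235.] area 134.0 bf@.057 [ 0.063 -0.1  ] x range [ 0.046 -0.111] [ 0.082 -0.083] @.012 [ 0.11  -0.057]
px [383. 215.] area 157.5 bf@.057 [ 0.126 -0.09 ] x range [ 0.121 -0.121] [ 0.132 -0.058] @.012 [ 0.181 -0.046]
px [189. 198.] area 617.0 bf@.057 [-0.057  0.125] x range [-0.126  0.113] [0.024 0.136] @.012 [-0.027  0.198]
t 8.08 bf [-0.0685 -0.0918] z 0.0283 F [-0.2 -0.5 -0.4] w 0.0005044034076453545
(-0.06, -0.155, 0.028, 8.0) turn [ 0.   -0.   -0.59] shift [ 0.0638 -0.0003  0.0003]
```

The side measurement puts the offcut at about bf (-0.085,-0.115), spanning x -0.103 to -0.066. That is off-centre from the fingers and overlaps the tray's end wall. I'll nudge it +x from its side first.

```bash
python3 side.py c7.png >/dev/null; python3 go.py -.07,-.078,.028,8 -.07,-.078,.065,0 -.145,-.113,.065,0 -.145,-.113,.028,0
```

```text
t 8.13 bf [-0.0686 -0.0914] z 0.0283 F [-0.6 -0.7  0.6] w 0.0004135097041221078
(-0.07, -0.078, 0.028, 8.0) turn [ 0.01 -0.   -0.61] shift [-0.0135 -0.0003  0.0003]
(-0.07, -0.078, 0.065, 0.0) turn [ 0.01 -0.    7.39] shift [-0.0135 -0.0003 -0.0367]
(-0.145, -0.113, 0.065, 0.0) turn [ 0.01 -0.    7.39] shift [ 0.0116  0.0786 -0.0367]
(-0.145, -0.113, 0.028, 0.0) turn [ 0.01 -0.    7.39] shift [0.0116 0.0786 0.0003]
```

View pics/c7.png

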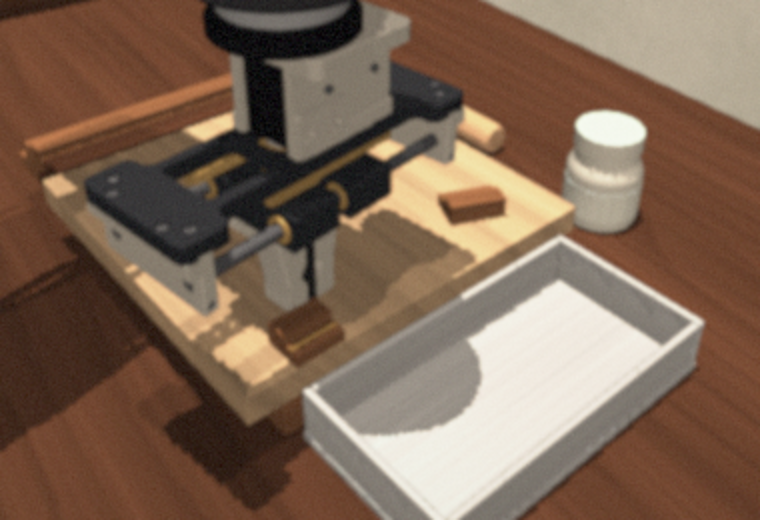

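The picture confirms it: the offcut at crop (308,333) is flat near the board edge, and its left end overhangs past the tray's corner post at (312,390).

move_arm(
  deltas=[
    [[0,0,0,-0.007,0,0,0],[0,0,0,-0.013,0,-0.005,0],[0,0,2,-0.013,0.005,-0.025,0],[0,0,5,-0.005,0.03,-0.037,0],[0,0,7,0.005,0.055,-0.037,0],[0,0,7.4,0.011,0.075,-0.037,0],[0,0,7.4,0.012,0.081,-0.03,0],[0,0,7.4,0.012,0.081,-0.015,0],[0,0,7.4,0.012,0.081,-0.004,0],[0,0,7.4,0.012,0.081,0,0],[0,0,7.4,0.012,0.081,0,0]],
  ],
)

```text
t: 9.05
eef_pos: [0.398, -0.1238, 0.0277]
ee_rot: [3.14, -0.0, -1.497]
force: [0.1, 0.0, 0.2]
width: 0.0005
```

```bash
python3 side.py; python3 go.py -.1,-.113,.028,0
```

```text
px [271. 297.] area 459.5 bf@.057 [-0.087 -0.122] x range [-0.104 -0.139] [-0.064 -0.101] @.012 [-0.06  -0.081]
px [357. 235.] area 156.5 bf@.057 [ 0.064 -0.1  ] x range [ 0.047 -0.113] [ 0.086 -0.083] @.012 [ 0.111 -0.057]
px [384. 215.] area 158.0 bf@.057 [ 0.126 -0.091] x range [ 0.121 -0.121] [ 0.132 -0.057] @.012 [ 0.181 -0.046]
px [157. 209.] area 174.5 bf@.057 [-0.107  0.126] x range [-0.126  0.115] [-0.086  0.136] @.012 [-0.083  0.199]
px [298. 171.] area 254.5 bf@.057 [0.118 0.09 ] x range [0.08 0.02] [0.132 0.135] @.012 [0.171 0.158]
t 9.1 bf [-0.1473 -0.1127] z 0.0283 F [-0.  -0.2  0.4] w 0.0004928449960379959
(-0.1, -0.113, 0.028, 0.0) turn [ 0.05 -0.01  0.1 ] shift [ 0.0004 -0.0473  0.0003]
```

move_arm(
  deltas=[
    [[0,0,0,0,-0.006,0,0],[0,0,0,0,-0.012,0,0],[0,0,0,0,-0.018,0,0],[0,0,0,0,-0.024,0,0],[0,0,0,0,-0.03,0,0],[0,0,0,0,-0.036,0,0],[0,0,0,0,-0.042,0,0],[0,0,0,0,-0.048,0,0],[0,0,0,0,-0.052,0,0],[0,0,0,0,-0.052,0,0]],
  ],
)

```text
t: 9.93
eef_pos: [0.4514, -0.1204, 0.0283]
ee_rot: [-3.141, -0.0, -1.498]
force: [0.8, 0.2, -0.3]
width: 0.0003
```

```bash
python3 side.py|head -3; python3 go.py -.115,-.113,.028,0 -.115,-.113,.065,0 -.06,-.075,.065,0 -.06,-.075,.028,0
```

```text
px [294. 294.] area 127.5 bf@.057 [-0.066 -0.134] x range [-0.083 -0.139] [-0.049 -0.129] @.012 [-0.036 -0.095]
px [289. 281.] area 189.0 bf@.057 [-0.057 -0.114] x range [-0.073 -0.123] [-0.043 -0.102] @.012 [-0.026 -0.073]
px [357. 236.] area 122.0 bf@.057 [ 0.064 -0.101] x range [ 0.045 -0.113] [ 0.086 -0.09 ] @.012 [ 0.11  -0.058]
t 9.98 bf [-0.095 -0.113] z 0.0282 F [-0.5 -0.8  0.1] w 0.00042349199639130954
(-0.115, -0.113, 0.028, 0.0) turn [ 0.01 -0.    0.04] shift [-0.      0.02    0.0002]
(-0.115, -0.113, 0.065, 0.0) turn [ 0.01 -0.    0.04] shift [-0.      0.02   -0.0368]
(-0.06, -0.075, 0.065, 0.0) turn [ 0.01 -0.    0.04] shift [-0.038  -0.0351 -0.0368]
(-0.06, -0.075, 0.028, 0.0) turn [ 0.01 -0.    0.04] shift [-0.038  -0.0351  0.0002]
```

move_arm(
  deltas=[
    [[0,0,0,0,0.01,0,0],[0,0,0,0,0.018,-0.01,0],[0,0,0,-0.005,0.018,-0.03,0],[0,0,0,-0.025,0.005,-0.037,0],[0,0,0,-0.038,-0.015,-0.037,0],[0,0,0,-0.04,-0.033,-0.037,0],[0,0,0,-0.04,-0.035,-0.025,0],[0,0,0,-0.04,-0.035,-0.01,0],[0,0,0,-0.04,-0.035,-0.002,0],[0,0,0,-0.04,-0.035,0,0],[0,0,0,-0.04,-0.035,0,0]],
  ],
)

```text
t: 10.9
eef_pos: [0.4812, -0.0783, 0.0279]
ee_rot: [3.14, -0.0, -1.498]
force: [0.1, -0.3, 0.2]
width: 0.0003
```

move_arm(
  deltas=[
    [[0,0,0,0.007,0,0,0],[0,0,0,0.014,0,0,0],[0,0,0,0.021,0,0,0],[0,0,0,0.027,0,0,0],[0,0,0,0.033,0,0,0],[0,0,0,0.039,0,0,0],[0,0,0,0.045,0,0,0],[0,0,0,0.051,0,0,0],[0,0,0,0.057,0,0,0],[0,0,0,0.063,0,0,0],[0,0,0,0.068,0,0,0],[0,0,0,0.07,0,0,0]],
  ],
)

```text
t: 11.9
eef_pos: [0.4875, -0.1486, 0.0283]
ee_rot: [3.141, -0.0, -1.499]
force: [0.2, 0.2, 0.2]
width: 0.0007
```

```bash
python3 side.py c8.png; python3 go.py .07,-.045,.07,-6
```

```text
px [320. 347.] area 638.0 bf@.057 [-0.092 -0.207] x range [-0.105 -0.22 ] [-0.075 -0.191] @.012 [-0.066 -0.178]
px [206. 192.] area 777.0 bf@.057 [-0.03   0.125] x range [-0.126  0.114] [0.085 0.136] @.012 [0.004 0.199]
t 11.95 bf [-0.0604 -0.1437] z 0.0283 F [0.4 0.6 0.8] w 0.00027715946354918875
(0.07, -0.045, 0.07, -6.0) turn [ 0.   -0.    6.01] shift [-0.0987 -0.1304 -0.0417]
```

View pics/c8.png

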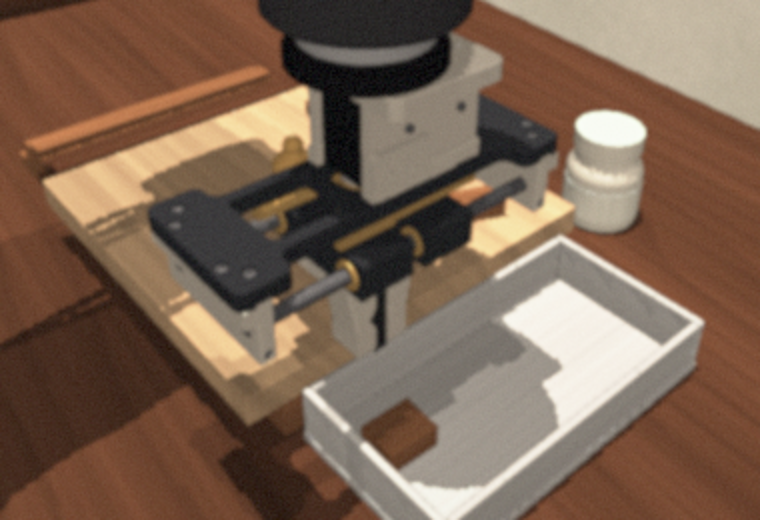

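Offcut C is in the tray at crop (400,432). Next is offcut B, pushed square to its long back face.

```bash
python3 go.py .084,-.056,.07,-20
```

```text
t 11.95 bf [-0.0604 -0.1437] z 0.0283 F [0.4 0.6 0.8] w 0.00027715946354918875
(0.084, -0.056, 0.07, -20.0) turn [ 0.   -0.   20.01] shift [-0.0877 -0.1444 -0.0417]
```

move_arm(
  deltas=[
    [[0,0,0,0,0,-0.015,0],[0,0,0,0,0,-0.035,0],[0,0,5,-0.02,-0.02,-0.042,0],[0,0,10,-0.04,-0.05,-0.042,0],[0,0,15,-0.06,-0.08,-0.042,0],[0,0,20,-0.08,-0.11,-0.042,0],[0,0,20,-0.088,-0.135,-0.042,0],[0,0,20,-0.088,-0.144,-0.042,0],[0,0,20,-0.088,-0.144,-0.042,0],[0,0,20,-0.088,-0.144,-0.042,0]],
  ],
)

```text
t: 12.78
eef_pos: [0.6241, -0.0496, 0.0696]
ee_rot: [3.14, -0.0, -1.847]
force: [-1.1, -0.2, -0.4]
width: 0.0007
```

```bash
python3 go.py .084,-.056,.028,-20 .052,-.145,.028,-20
```

```text
t 12.78 bf [ 0.083  -0.0548] z 0.0696 F [-1.1 -0.2 -0.4] w 0.0006794424596838234
(0.084, -0.056, 0.028, -20.0) turn [ 0.08 -0.03  0.06] shift [ 0.0007 -0.0014  0.0416]
(0.052, -0.145, 0.028, -20.0) turn [ 0.08 -0.03  0.06] shift [ 0.0953 -0.0017  0.0416]
```

move_arm(
  deltas=[
    [[0,0,0,0,0,0.012,0],[0,0,0,0,0,0.026,0],[0,0,0,0,0,0.036,0],[0,0,0,0,0,0.041,0],[0,0,0,0,0,0.0415,0],[0,0,0,0,0,0.0415,0]],
  ],
)

```text
t: 13.28
eef_pos: [0.6243, -0.05, 0.0287]
ee_rot: [3.141, -0.0, -1.847]
force: [0.6, 0.4, -0.3]
width: 0.0004
```

move_arm(
  deltas=[
    [[0,0,0,0.008,0,0,0],[0,0,0,0.016,0,0,0],[0,0,0,0.024,0,0,0],[0,0,0,0.032,0,0,0],[0,0,0,0.04,0,0,0],[0,0,0,0.048,0,0,0],[0,0,0,0.056,0,0,0],[0,0,0,0.064,0,0,0],[0,0,0,0.072,0,0,0],[0,0,0,0.08,0,0,0],[0,0,0,0.087,0,0,0],[0,0,0,0.094,0,0,0]],
  ],
)

```text
t: 14.28
eef_pos: [0.5988, -0.1408, 0.0288]
ee_rot: [3.142, -0.0, -1.847]
force: [0.5, 0.5, 0.5]
width: 0.0002
```

```bash
python3 side.py; python3 go.py .05,-.11,.07,-20 .085,.108,.07,-24
```

```text
px [326. 354.] area 84.5 bf@.057 [-0.092 -0.216] x range [-0.104 -0.219] [-0.079 -0.213] @.012 [-0.067 -0.188]
px [390. 303.] area 489.0 bf@.057 [ 0.004 -0.21 ] x range [-0.014 -0.223] [ 0.028 -0.193] @.012 [ 0.042 -0.181]
px [283. 186.] area 114.5 bf@.057 [0.068 0.065] x range [0.049 0.046] [0.091 0.089] @.012 [0.116 0.131]
px [225. 186.] area 942.5 bf@.057 [0.    0.123] x range [-0.126  0.076] [0.132 0.136] @.012 [0.038 0.195]
t 14.33 bf [ 0.0507 -0.1447] z 0.0288 F [ 0.4 -0.7 -0.1] w 0.00030919452850554336
(0.05, -0.11, 0.07, -20.0) turn [ 0.02 -0.01  0.01] shift [-0.0324  0.0126 -0.0412]
(0.085, 0.108, 0.07, -24.0) turn [ 0.02 -0.01  4.01] shift [-0.2492  0.0542 -0.0413]
```

B is in the tray, at about bf (0.042,-0.181). Now offcut A: I move behind it at y≈0.116.

```bash
python3 go.py .074,.117,.07,0
```

```text
t 14.33 bf [ 0.0507 -0.1447] z 0.0288 F [ 0.4 -0.7 -0.1] w 0.00030919452850554336
(0.074, 0.117, 0.07, 0.0) turn [ 3.000e-02 -1.000e-02 -1.999e+01] shift [-0.2539  0.0676 -0.0413]
```

move_arm(
  deltas=[
    [[0,0,0,0,0,-0.015,0],[0,0,0,0,0,-0.035,0],[0,0,-4,-0.025,0,-0.042,0],[0,0,-8,-0.055,0.005,-0.042,0],[0,0,-12,-0.085,0.013,-0.042,0],[0,0,-16,-0.115,0.022,-0.042,0],[0,0,-20,-0.145,0.032,-0.042,0],[0,0,-20,-0.175,0.042,-0.042,0],[0,0,-20,-0.205,0.052,-0.042,0],[0,0,-20,-0.235,0.062,-0.042,0],[0,0,-20,-0.252,0.067,-0.042,0],[0,0,-20,-0.254,0.068,-0.042,0]],
  ],
)

```text
t: 15.33
eef_pos: [0.6032, 0.1262, 0.0709]
ee_rot: [-3.141, 0.0, -1.495]
force: [0.5, -0.3, 0.2]
width: 0.0001
```

```bash
python3 go.py .074,.117,.028,0 ; python3 - <<'E'
exec(open('meas.py').read().split("f2=f")[0].replace("np.savez('b.npz',C=C,A=A)","C=np.load('b.npz')['C'];A=np.load('b.npz')['A']"))
E
```

```text
t 15.33 bf [0.0748 0.122 ] z 0.0709 F [ 0.5 -0.3  0.2] w 9.533165237789111e-05
(0.074, 0.117, 0.028, 0.0) turn [-0.05  0.02  0.24] shift [0.005  0.0008 0.0429]
board ((0.5373542308807373, -0.0007740408182144165), (0.25989291071891785, 0.26038649678230286), 4.124189853668213)
yaw 0.07198071
[262. 242.] world [0.527  0.0871] size [0.0295 0.0838] boardfr [-0.0041  0.0885] box [[-0.048, 0.096], [0.025, 0.055], [0.04, 0.081], [-0.033, 0.122]]
[284. 182.] world [0.6189 0.0541] size [0.0102 0.0674] boardfr [0.0853 0.049 ] box [[0.054, 0.062], [0.112, 0.027], [0.117, 0.036], [0.059, 0.071]]
```

Descend, then push the first part (about 100 mm).

move_arm(
  deltas=[
    [[0,0,0,0,0,0.012,0],[0,0,0,0,0,0.026,0],[0,0,0,0,0,0.036,0],[0,0,0,0,0,0.0415,0],[0,0,0,0,0,0.0425,0],[0,0,0,0,0,0.0425,0]],
  ],
)

```text
t: 15.88
eef_pos: [0.6029, 0.1222, 0.0281]
ee_rot: [3.141, -0.0, -1.499]
force: [0.4, 0.2, -0.5]
width: 0.0007
```

move_arm(
  deltas=[
    [[0,0,0,0.008,0,0,0],[0,0,0,0.016,0,0,0],[0,0,0,0.023,0,0,0],[0,0,0,0.03,0,0,0],[0,0,0,0.037,0,0,0],[0,0,0,0.044,0,0,0],[0,0,0,0.051,0,0,0],[0,0,0,0.058,0,0,0],[0,0,0,0.065,0,0,0],[0,0,0,0.072,0,0,0],[0,0,0,0.079,0,0,0],[0,0,0,0.085,0,0,0]],
  ],
)

```text
t: 16.88
eef_pos: [0.6091, 0.0373, 0.0283]
ee_rot: [3.141, -0.0, -1.498]
force: [0.2, -0.3, -0.1]
width: 0.0001
```

```bash
python3 side.py c9.png; python3 go.py .072,-.145,.028,0
```

```text
px [326. 354.] area 108.5 bf@.057 [-0.092 -0.216] x range [-0.104 -0.22 ] [-0.079 -0.213] @.012 [-0.066 -0.188]
px [384. 309.] area 59.5 bf@.057 [-0.008 -0.212] x range [-0.012 -0.223] [-0.003 -0.199] @.012 [ 0.029 -0.184]
px [384. 215.] area 164.0 bf@.057 [ 0.126 -0.091] x range [ 0.12  -0.122] [ 0.132 -0.061] @.012 [ 0.181 -0.047]
px [320. 203.] area 109.0 bf@.057 [ 0.079 -0.01 ] x range [ 0.06  -0.026] [0.097 0.012] @.012 [0.128 0.045]
px [202. 193.] area 176.0 bf@.057 [-0.038  0.124] x range [-0.073  0.114] [-0.002  0.135] @.012 [-0.005  0.198]
px [323. 182.] area 81.5 bf@.057 [0.124 0.036] x range [0.117 0.013] [0.132 0.06 ] @.012 [0.179 0.097]
t 16.93 bf [0.0741 0.0322] z 0.0283 F [-0.4 -0.2  0.5] w 0.00036405882232959407
(0.072, -0.145, 0.028, 0.0) turn [ 0.02 -0.01  0.01] shift [0.1772 0.0022 0.0003]
```

View pics/c9.png

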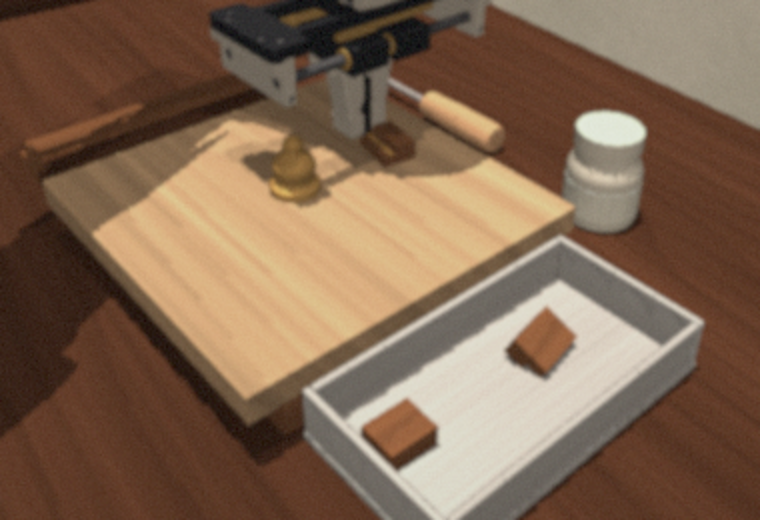

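Two offcuts are in the tray at (400,432) and (543,342), and the finial is untouched at (295,170). Offcut A moves ahead of the fingers at (388,143).

move_arm(
  deltas=[
    [[0,0,0,0.007,0,0,0],[0,0,0,0.015,0,0,0],[0,0,0,0.022,0,0,0],[0,0,0,0.029,0,0,0],[0,0,0,0.036,0,0,0],[0,0,0,0.043,0,0,0],[0,0,0,0.05,0,0,0],[0,0,0,0.057,0,0,0],[0,0,0,0.064,0,0,0],[0,0,0,0.07,0,0,0]],
  ],
)

```text
t: 17.77
eef_pos: [0.6142, -0.0325, 0.0283]
ee_rot: [3.142, -0.0, -1.498]
force: [-0.1, 0.0, -0.0]
width: 0.0005
```

```bash
python3 side.py; python3 go.py .072,-.145,.028,0
```

```text
px [325. 355.] area 95.0 bf@.057 [-0.093 -0.216] x range [-0.104 -0.22 ] [-0.081 -0.213] @.012 [-0.068 -0.188]
px [383. 309.] area 67.5 bf@.057 [-0.009 -0.211] x range [-0.014 -0.223] [-0.003 -0.199] @.012 [ 0.028 -0.183]
px [352. 221.] area 160.5 bf@.057 [ 0.082 -0.073] x range [ 0.067 -0.094] [ 0.097 -0.05 ] @.012 [ 0.132 -0.027]
px [383. 216.] area 202.0 bf@.057 [ 0.124 -0.091] x range [ 0.117 -0.122] [ 0.132 -0.059] @.012 [ 0.179 -0.046]
px [185. 199.] area 540.0 bf@.057 [-0.065  0.125] x range [-0.126  0.113] [0.004 0.136] @.012 [-0.036  0.198]
t 17.82 bf [ 0.0743 -0.0378] z 0.0283 F [ 0.4 -0.3  0.4] w 0.00028988680274558533
(0.072, -0.145, 0.028, 0.0) turn [ 0.01 -0.01  0.01] shift [0.1072 0.0023 0.0004]
```

A is aligned lengthwise at bf x 0.067–0.097, drifting toward the tray's +x end wall (inner face 0.107). I'll nudge it inward from the side first.

move_arm(
  deltas=[
    [[0,0,0,-0.008,0,0,0],[0,0,0,-0.014,0,-0.01,0],[0,0,0,-0.014,0,-0.03,0],[0,0,0,-0.005,-0.02,-0.04,0],[0,0,0,0.015,-0.045,-0.04,0],[0,0,0,0.027,-0.06,-0.04,0],[0,0,0,0.029,-0.063,-0.03,0],[0,0,0,0.029,-0.063,-0.015,0],[0,0,0,0.029,-0.063,-0.003,0],[0,0,0,0.029,-0.063,0,0],[0,0,0,0.029,-0.063,0,0]],
  ],
)

```text
t: 18.73
eef_pos: [0.6778, -0.0555, 0.0271]
ee_rot: [3.139, -0.0, -1.497]
force: [0.1, -0.5, -0.3]
width: 0.0006
```

```bash
python3 side.py; python3 go.py .098,-.067,.028,0
```

```text
px [327. 354.] area 106.0 bf@.057 [-0.092 -0.216] x range [-0.104 -0.219] [-0.079 -0.213] @.012 [-0.066 -0.189]
px [341. 227.] area 57.5 bf@.057 [ 0.061 -0.074] x range [ 0.054 -0.091] [ 0.067 -0.055] @.012 [ 0.107 -0.027]
px [352. 223.] area 113.0 bf@.057 [ 0.078 -0.077] x range [ 0.065 -0.096] [ 0.09  -0.055] @.012 [ 0.127 -0.03 ]
px [227. 186.] area 1013.0 bf@.057 [0.003 0.121] x range [-0.126  0.064] [0.132 0.136] @.012 [0.041 0.194]
t 18.78 bf [ 0.137  -0.0647] z 0.0282 F [-0.7 -0.2  0.8] w 0.00035831110209046417
(0.098, -0.067, 0.028, 0.0) turn [ 0.06 -0.02  0.09] shift [0.0022 0.039  0.0002]
```

move_arm(
  deltas=[
    [[0,0,0,0.002,0.007,0,0],[0,0,0,0.002,0.014,0,0],[0,0,0,0.002,0.021,0,0],[0,0,0,0.002,0.028,0,0],[0,0,0,0.002,0.034,0,0],[0,0,0,0.002,0.04,0,0],[0,0,0,0.002,0.044,0,0],[0,0,0,0.002,0.044,0,0]],
  ],
)

```text
t: 19.45
eef_pos: [0.6345, -0.0613, 0.0286]
ee_rot: [3.142, 0.0, -1.498]
force: [-0.2, -0.3, 0.3]
width: 0.0009
```

```bash
python3 side.py|head -4; python3 go.py .115,-.067,.028,0 .115,-.067,.068,0 .062,-.03,.068,0 .062,-.03,.028,0
```

```text
px [328. 354.] area 77.0 bf@.057 [-0.091 -0.217] x range [-0.102 -0.22 ] [-0.079 -0.213] @.012 [-0.065 -0.189]
px [346. 225.] area 157.0 bf@.057 [ 0.069 -0.075] x range [ 0.058 -0.095] [ 0.08  -0.048] @.012 [ 0.117 -0.028]
px [385. 216.] area 161.0 bf@.057 [ 0.125 -0.094] x range [ 0.117 -0.12 ] [ 0.132 -0.065] @.012 [ 0.18 -0.05]
px [211. 190.] area 842.5 bf@.057 [-0.021  0.125] x range [-0.126  0.112] [0.113 0.135] @.012 [0.014 0.198]
t 19.5 bf [ 0.0932 -0.0673] z 0.0286 F [-0.3  0.1  0.2] w 0.00025334242730780366
(0.115, -0.067, 0.028, 0.0) turn [-0.01  0.    0.05] shift [-0.0003 -0.0218  0.0006]
(0.115, -0.067, 0.068, 0.0) turn [-0.01  0.    0.05] shift [-0.0003 -0.0219 -0.0394]
(0.062, -0.03, 0.068, 0.0) turn [-0.01  0.    0.05] shift [-0.0373  0.0311 -0.0394]
(0.062, -0.03, 0.028, 0.0) turn [-0.01  0.    0.05] shift [-0.0373  0.0311  0.0006]
```

move_arm(
  deltas=[
    [[0,0,0,0,-0.01,0,0],[0,0,0,0,-0.02,-0.01,0],[0,0,0,0,-0.02,-0.03,0],[0,0,0,-0.015,-0.01,-0.039,0],[0,0,0,-0.03,0.01,-0.039,0],[0,0,0,-0.039,0.027,-0.039,0],[0,0,0,-0.039,0.029,-0.03,0],[0,0,0,-0.039,0.029,-0.015,0],[0,0,0,-0.039,0.029,-0.003,0],[0,0,0,-0.039,0.029,0,0],[0,0,0,-0.039,0.029,0,0]],
  ],
)

```text
t: 20.42
eef_pos: [0.6036, -0.0247, 0.0271]
ee_rot: [3.14, -0.001, -1.498]
force: [0.2, -0.2, -0.0]
width: 0.0001
```

move_arm(
  deltas=[
    [[0,0,0,0.007,0,0,0],[0,0,0,0.014,0,0,0],[0,0,0,0.021,0,0,0],[0,0,0,0.028,0,0,0],[0,0,0,0.035,0,0,0],[0,0,0,0.042,0,0,0],[0,0,0,0.048,0,0,0],[0,0,0,0.054,0,0,0]],
  ],
)

```text
t: 21.08
eef_pos: [0.6076, -0.0792, 0.0285]
ee_rot: [-3.141, 0.0, -1.498]
force: [0.9, -0.7, 0.3]
width: 0.0006
```

```bash
python3 side.py|head -4; python3 go.py .062,-.145,.028,0
```

```text
px [326. 355.] area 92.0 bf@.057 [-0.093 -0.216] x range [-0.104 -0.22 ] [-0.08  -0.213] @.012 [-0.067 -0.189]
px [383. 309.] area 61.5 bf@.057 [-0.009 -0.212] x range [-0.013 -0.223] [-0.004 -0.2  ] @.012 [ 0.028 -0.183]
px [362. 250.] area 61.0 bf@.057 [ 0.046 -0.126] x range [ 0.041 -0.137] [ 0.052 -0.115] @.012 [ 0.091 -0.086]
px [367. 239.] area 200.5 bf@.057 [ 0.067 -0.116] x range [ 0.056 -0.136] [ 0.081 -0.09 ] @.012 [ 0.114 -0.075]
t 21.13 bf [ 0.0643 -0.0838] z 0.0284 F [ 0.8 -0.5 -0.2] w 0.0004838172915202381
(0.062, -0.145, 0.028, 0.0) turn [ 0.   -0.01  0.  ] shift [0.0612 0.0023 0.0004]
```

Well placed (x 0.05–0.08). Final push over the edge, a little slower.

move_arm(
  deltas=[
    [[0,0,0,0.005,0,0,0],[0,0,0,0.011,0,0,0],[0,0,0,0.017,0,0,0],[0,0,0,0.023,0,0,0],[0,0,0,0.029,0,0,0],[0,0,0,0.035,0,0,0],[0,0,0,0.041,0,0,0],[0,0,0,0.047,0,0,0],[0,0,0,0.053,0,0,0],[0,0,0,0.059,0,0,0],[0,0,0,0.064,0,0,0],[0,0,0,0.066,0,0,0]],
  ],
)

```text
t: 22.13
eef_pos: [0.6123, -0.145, 0.0283]
ee_rot: [3.142, -0.0, -1.499]
force: [-0.2, 0.8, 0.6]
width: 0.0002
```

move_arm(
  deltas=[
    [[0,0,0,0,0,-0.02,0],[0,0,0,0,0,-0.05,0],[0,0,0,0,0,-0.08,0],[0,0,0,0,0.04,-0.11,0],[0,0,0,0.04,0.08,-0.13,0],[0,0,0,0.08,0.1,-0.14,0],[0,0,0,0.12,0.12,-0.15,0],[0,0,0,0.16,0.14,-0.15,0],[0,0,0,0.2,0.16,-0.15,0],[0,0,0,0.23,0.18,-0.15,0],[0,0,0,0.25,0.19,-0.15,0],[0,0,0,0.25,0.19,-0.15,0]],
  ],
)

```text
t: 23.13
eef_pos: [0.4385, -0.4112, 0.1785]
ee_rot: [3.141, -0.001, -1.501]
force: [0.1, 0.0, 0.0]
width: 0.0005
```

```bash
python3 side.py; python3 - <<'E'
from h import *
a=grab('top')['frame'][60:360,160:520]; b=grab('side')['frame'][130:390,120:500]
cv2.imwrite('pics/f.png',np.hstack([a,cv2.resize(b,(438,300))]))
E
python3 meas.py | grep -v sd
```

```text
px [319. 346.] area 607.0 bf@.057 [-0.091 -0.205] x range [-0.105 -0.219] [-0.075 -0.191] @.012 [-0.065 -0.176]
px [385. 216.] area 162.5 bf@.057 [ 0.126 -0.093] x range [ 0.119 -0.123] [ 0.132 -0.061] @.012 [ 0.181 -0.049]
px [237. 185.] area 1024.5 bf@.057 [0.016 0.113] x range [-0.126  0.019] [0.132 0.136] @.012 [0.056 0.185]
board ((0.5373669266700745, -0.0007855594158172607), (0.25992339849472046, 0.26006293296813965), 4.118180751800537)
yaw 0.07187579
[384. 286.] world [ 0.4618 -0.0966] size [0.0202 0.0504] boardfr [-0.0823 -0.0902] box [[-0.104, -0.074], [-0.077, -0.117], [-0.06, -0.106], [-0.087, -0.064]]
[398. 250.] world [ 0.5161 -0.1192] size [0.039  0.0185] boardfr [-0.0297 -0.1166] box [[-0.05, -0.109], [-0.049, -0.127], [-0.01, -0.125], [-0.011, -0.106]]
tray bf [[ 0.112 -0.135]
 [ 0.11  -0.242]
 [-0.099 -0.241]
 [-0.097 -0.136]]
finial [-0.0006  0.0082]
 [0.19511055 0.00653937]]
[[ 7.130e-02 -9.975e-01 -2.000e-04]
 [-9.975e-01 -7.130e-02  4.000e-04]
 [-4.000e-04  1.000e-04 -1.000e+00]]
```

View pics/f.png

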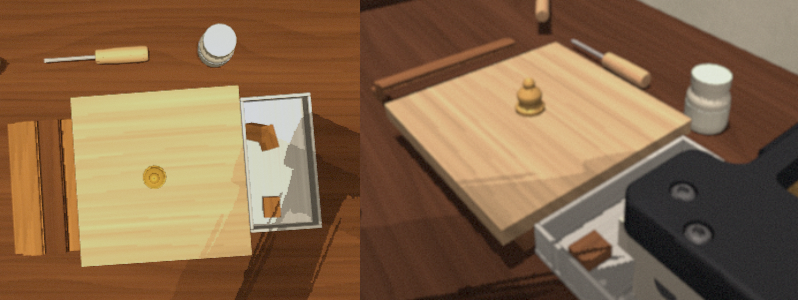

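The board is clear, with the finial still at crop (154,177), and all three offcuts appear inside the tray; two touch near (262,135). I'll take one zoomed crop to check they are not propped on the rim.

```bash
python3 - <<'E'
from h import *
a=grab('top')['frame'][145:300,395:490]
cv2.imwrite('pics/z.png',cv2.resize(a,None,fx=3.8,fy=3.8,interpolation=cv2.INTER_CUBIC))
E
```

```text
(no output)
```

View pics/z.png

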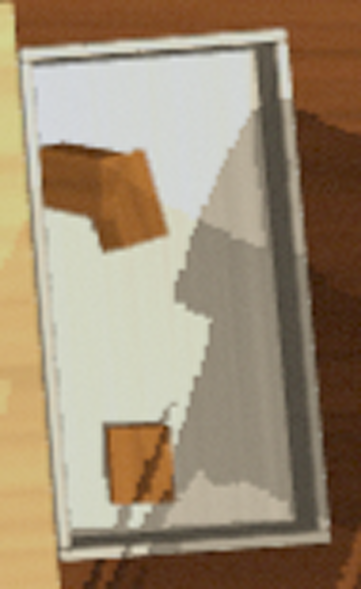

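All three lie inside the rim, at crop (70,180), (135,200) and (140,462). None is on the rim, and the arm is clear.

```bash
python3 -c "
from station import arm,monitor
print(monitor.get_state()['t'],arm.job_done())"
```

```text
the job is handed in; nothing more can be done
23.3833 None
```

I pushed all three offcuts along the board and over its -y edge into the tray with the closed fingers, then handed the job in at t = 23.4 s. Nothing was picked up.

**Last checks:** The final pictures show a clear board and all three offcuts inside the tray. One of them rests against another next to the wall on the board side, and may be tilted. The finial, jar and screwdriver look where they started. By measurement, I re-checked only the board's pose; I judged those three by eye. Force readings stayed at noise level, about 1 N, and the arm ended clear.

**What disagreed or went off plan:**
- **Finger height:** the real fingertips sit about 25 mm above the reported TCP. My first sweep therefore passed over offcut C without touching it. I corrected the height from the side camera.
- **Sideways drift:** offcuts C and A slid off-line toward the tray's end walls. Each needed a push from the side before going over the edge.
- **Picture budget:** I viewed 13 pictures against the budget of 10.

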